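Move the parts to the other rack in reverse order

ROBOT

A 6-joint arm with a two-finger parallel gripper is mounted at the origin on a cart in front of the work surface, level with it; the furniture and walls round the work are solid. World frame = base frame: x ahead of the robot, y to its left, z up, the work surface at z = 0. Lengths are in mm, angles in rad, forces in N, time in s.
With the tool pointing down it reaches from about 250 to 725 mm from the base axis. Payload 4 kg.
Tool frame: the origin (TCP) lies at the very end of the fingers, on their centre line; the grasp point (between the pads) lies 19 mm behind it; z points along the fingers, y is the direction in which the jaws open and shut (so a half turn about z gives the same grasp; the last joint's range is limited). The gripper opens to 85 mm and grips with 20 to 120 N. Pads are 22 mm wide; open, the fingers measure 114 mm over their backs; the gripper's body (76 mm by 85 mm) begins 54 mm behind the grasp point. The pads swing forward as they close: fully open they stand 13 mm farther back than shut.
Start: joints at [1.156, 0.241, 0.005, 1.335, 0, 1.571], TCP at [201.502, 457.599, 231.306] pointing down, gripper open.
Joint ranges: [-2.72, 2.72], [-1.05, 1.87], [-1.09, 1.28], [-1.99, 2.15], [-1.42, 1.44], [-3.14, 3.14]. Speed limits (rad/s): [2.79, 2.79, 3.14, 3.14, 3.14, 3.14].

INTERFACE

Orientations are given as a rotation vector (axis times angle).
In Python, from plant import move_to, servo_line, move_joints, grip, wait, inverse_kinematics, capture, camera_model, IKError, sign_off, get_time_s, get_joint_pos, get_dq, get_joint_efforts, get_ee_pos, get_tool_rot, get_wrist_force, get_ft_torque, get_gripper_width gives the robot as it stands. Calls block until the motion is done:
- move_to(position, orientation): joint-space move of the TCP to a pose.
- servo_line(position, attitude=None, v=150): straight line of the TCP; attitude=None keeps the orientation; v is the mean speed in mm/s.
- move_joints(angles): joint-space move.
- grip(opening, force=None): opening from 0.0 (shut) to 1.0 (fully open); force is the grip in N (None keeps the last); returns when the fingers have stopped.
- wait(seconds).
- inverse_kinematics(position, orientation): joint angles nearest the present ones, or None.
- capture(name): name is "scene" or "side" or "wrist"; returns the picture (400x640x3 uint8, red, green, blue); there is no depth.
- camera_model(name): a dict with "mtx" (3x3 intrinsics, pixels), "R" (3x3) and "t" (3): a world point X has camera coordinates R X + t; the wrist camera has in their place "tool_from_camera" (4x4, takes a point from camera to tool coordinates, whose origin is the TCP and whose axes are the flange's). Camera axes: x right, y down, z forward; pixel columns grow to the right and rows downward; lengths in mm; the calibration is good to about 2 mm. A picture is of the moment at which its call begins: read the wrist's pose just before it. camera_model takes no time and is no camera call.
A pose or a line that the arm cannot do raises IKError and nothing moves.
- sign_off(): hands the job in, once; it reports no verdict.
Readings, each from a call of its own:
- get_time_s(): time.
- get_joint_pos(): joint angles.
- get_dq(): joint speeds.
- get_joint_efforts(): joint torques, N m.
- get_ee_pos(): TCP position.
- get_tool_rot(): TCP orientation.
- get_wrist_force(): force on the tool from outside, world axes, zero at the start.
- get_ft_torque(): the same for the moment, N m.
- get_gripper_width(): opening from 0.0 (shut) to 1.0 (fully open).
Only numpy, scipy, OpenCV 4.12 (cv2) and the standard library are available. Lean on these libraries where they do the work, as an engineer would, in place of code of your own. Each camera call takes 0.05 s, during which the arm holds its last target.

TASK

The next station takes these parts in the opposite order. Move the four parts from the full rack into the empty rack in reverse order: the part at the left end of the full rack, seen from the robot, goes to the right end of the empty one, the next to the place beside it, and so on. Each ends standing upright as it stood before, on its underside, in the middle of its own place.

Things in the scene. Friction and masses are not known exactly. Their poses are not given: they have to be found in the camera images.
- hole_saw: hole saw standing on its teeth with its thin shank up: dark round cup 50 mm across and 35 mm high, shank up to 61 mm; take it round the cup (24 mm above its underside). Origin: centre of its underside, z up. Loose.
- brass_fitting: turned brass hose tail standing on its flange: flange 42 mm across and 9 mm high, body 34 mm across above it, 56 mm high in all; take it round the body (about 30 mm above its underside). Origin: centre of its underside, z up. Loose.
- big_bolt: rusty hex bolt standing on its head, shank up: head 33 x 29 mm and 12 mm high, shank 19 mm across, 74 mm high in all; take it by the shank (about 45 mm above its underside). Origin: centre of its underside, z up. Loose.
- packing_block: plain hardwood block, 45 mm along its x (the way to grip it), 55 mm along its y, 40 mm high; at the start its y lies about along the rack. Origin: centre of its underside, z up. Loose.
- full_rack: the rack full at the start; fixed. Steel rail with four grey holders, 330 mm long (its y, about to the robot's left), 72 mm wide (its x, away from the robot). Origin: middle of its underside, on the bench. Four places at x = 0, y = +120, +40, -40, -120 mm: floor 10 mm above the bench, 70 mm free along y between cheeks 22 mm high (rack ends 26 mm), open front and back.
- empty_rack: the rack empty at the start, of the same look; fixed; round dark pad amid each place. 330 mm long (its y, about to the robot's left), 72 mm wide (its x, away from the robot). Origin: middle of its underside, on the bench. Four places at x = 0, y = +120, +40, -40, -120 mm: floor 10 mm above the bench, 70 mm free along y between cheeks 22 mm high (rack ends 26 mm), open front and back.
- hole_saw_holder: the grey holder on the full rack in which the hole saw stands at the start; the four holders look alike, are 72 x 77 mm, and are fixed. It shows which place on the full rack this part came from. Origin: centre of its underside, 4 mm above the bench; its floor is 6 mm above its origin. Axes as the full rack's.
- brass_fitting_holder: the grey holder on the full rack in which the brass fitting stands at the start; the four holders look alike, are 72 x 77 mm, and are fixed. It shows which place on the full rack this part came from. Origin: centre of its underside, 4 mm above the bench; its floor is 6 mm above its origin. Axes as the full rack's.
- big_bolt_holder: the grey holder on the full rack in which the big bolt stands at the start; the four holders look alike, are 72 x 77 mm, and are fixed. It shows which place on the full rack this part came from. Origin: centre of its underside, 4 mm above the bench; its floor is 6 mm above its origin. Axes as the full rack's.
- packing_block_holder: the grey holder on the full rack in which the packing block stands at the start; the four holders look alike, are 72 x 77 mm, and are fixed. It shows which place on the full rack this part came from. Origin: centre of its underside, 4 mm above the bench; its floor is 6 mm above its origin. Axes as the full rack's.
Mind the look-alikes: they are no part of the job. Leave any turquoise look-alike of the big_bolt alone. What is shaped like the brass_fitting but purple is not meant.

How it is judged:
By the outcome, as a careful person would: the job done as asked, in the order asked, and still so for the second after the job is handed in, with the robot touching nothing.
It also fails if it takes over 96 s, if anything falls off the work surface, if the arm or the gripper's body presses on something with over 40 N, if the wrist force passes 120 N, or if a joint passes its speed limit or range.

## Working session

There is one attempt and no reset: what is moved stays moved. The work goes in short steps, each a Python script; the robot and the scene stay as the last script left them, time stands still between calls to the robot, and variables do not carry over. Pictures are saved under pics/ and viewed, and the job is handed in when it is done.

```bash
ls; mkdir -p pics; python3 - <<'E'
from plant import *
import cv2,numpy as np
print(get_time_s(),get_ee_pos(),get_tool_rot(),get_joint_pos())
for n in ["scene","side","wrist"]:
    im=capture(n); cv2.imwrite(f"pics/{n}0.png",im[:,:,::-1]); 
    m=camera_model(n); print(n,{k:np.round(v,4).tolist() for k,v in m.items()})
E
```

```text
pics
0.0 [201.2565583  457.02916059 230.43724033] [-0.64676803 -3.07388205  0.00315687] [ 1.15600098e+00  2.41391910e-01  3.76026799e-03  1.33521467e+00
 -1.91279361e-05  1.57076602e+00]
scene {'mtx': [[431.2678, 0.0, 317.8752], [0.0, 431.2678, 197.6946], [0.0, 0.0, 1.0]], 'R': [[-0.8887, -0.4585, -0.0027], [-0.356, 0.6939, -0.6259], [0.2888, -0.5553, -0.7799]], 't': [373.9298, 357.4949, 737.1163]}
side {'mtx': [[442.818, 0.0, 321.3212], [0.0, 442.818, 206.8593], [0.0, 0.0, 1.0]], 'R': [[-0.9963, -0.0841, -0.0198], [-0.0354, 0.6055, -0.795], [0.0789, -0.7914, -0.6062]], 't': [502.7394, 177.6967, 883.6813]}
wrist {'mtx': [[322.6098, 0.0, 322.95], [0.0, 322.6098, 193.6287], [0.0, 0.0, 1.0]], 'tool_from_camera': [[0.0001, -0.9562, -0.2927, 73.4479], [1.0, 0.0, 0.0002, -0.0387], [-0.0002, -0.2927, 0.9562, -142.444], [0.0, 0.0, 0.0, 1.0]]}
```

View pics/scene0.png

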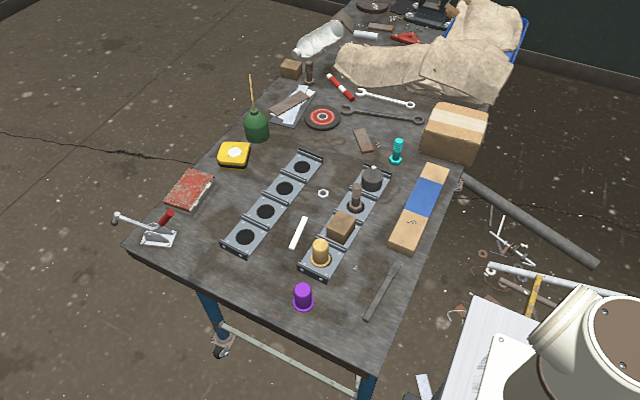

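View pics/side0.png

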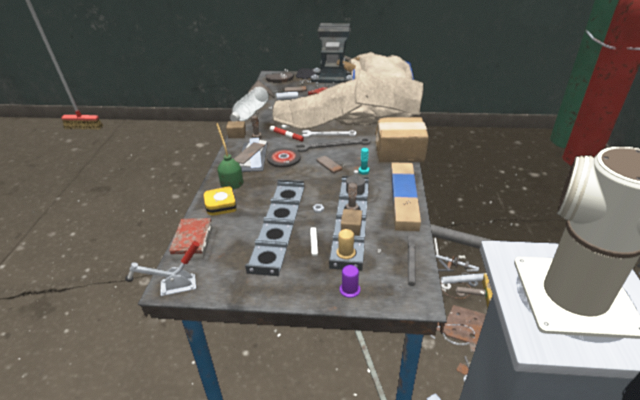

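View pics/wrist0.png

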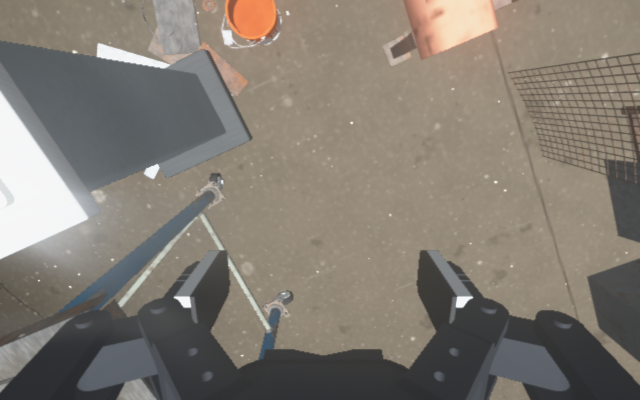

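The pictures show that the side and scene cameras look toward -y, so image-near is the robot's left and image-right is nearer the robot.

- **Full rack:** this is the one nearer the robot. From its left end it holds the brass fitting at scene (320,251), the block at (341,227), the rusty bolt at (356,196) and the hole saw at (373,178).
- **Empty rack:** its pads are at (245,237), (265,212), (285,188) and (302,167).
- **Look-alikes:** purple fitting (303,297), turquoise bolt (397,150), small brown block (291,68) and brown cylinder (309,72). None of these stands on the rack.

Next is a close crop and a rough localisation.

```bash
cat > h.py <<'E'
import numpy as np,cv2
from plant import *
from scipy.spatial.transform import Rotation as Rn
def cam(n,pose=None):
    m=camera_model(n); K=m["mtx"]
    if n=="wrist":
        p,r=pose; T=np.eye(4);T[:3,:3]=Rn.from_rotvec(r).as_matrix();T[:3,3]=p
        W=T@m["tool_from_camera"]; R=W[:3,:3].T; t=-R@W[:3,3]
    else: R,t=m["R"],m["t"]
    return np.array(K),np.array(R),np.array(t)
def ray(c,uv,z):
    K,R,t=c; d=R.T@np.linalg.inv(K)@np.array([uv[0],uv[1],1.]); o=-R.T@t
    return (o+d*(z-o[2])/d[2])
def proj(c,X):
    K,R,t=c; q=K@(R@np.array(X,float)+t); return q[:2]/q[2]
E
python3 - <<'E'
from h import *
c=cam("scene")
for n,uv,z in [("pad120",(245,237),10),("p40",(265,212),10),("p-40",(285,188),10),("p-120",(302,167),10),("brasstop",(320,243),66),("block top",(341,221),50),("bolt top",(356,185),84),("saw",(373,178),30)]:
    print(n,ray(c,uv,z).round(0))
s=cam("side")
for n,uv,z in [("pad120",(267,257),10),("p40",(274,233),10),("p-40",(282,212),10),("p-120",(288,194),10)]: print(n,ray(s,uv,z).round(0))
im=cv2.imread("pics/scene0.png"); cv2.imwrite("pics/crop0.png",cv2.resize(im[130:310,210:430],None,fx=3.3,fy=3.3,interpolation=cv2.INTER_CUBIC))
E
```

```text
pad120 [630. -59.  10.]
p40 [ 628. -137.   10.]
p-40 [ 623. -220.   10.]
p-120 [ 619. -299.   10.]
brasstop [461. -88.  66.]
block top [ 451. -167.   50.]
bolt top [ 454. -246.   84.]
saw [ 443. -328.   30.]
pad120 [630. -61.  10.]
p40 [ 628. -142.   10.]
p-40 [ 622. -223.   10.]
p-120 [ 618. -300.   10.]
```

View pics/crop0.png

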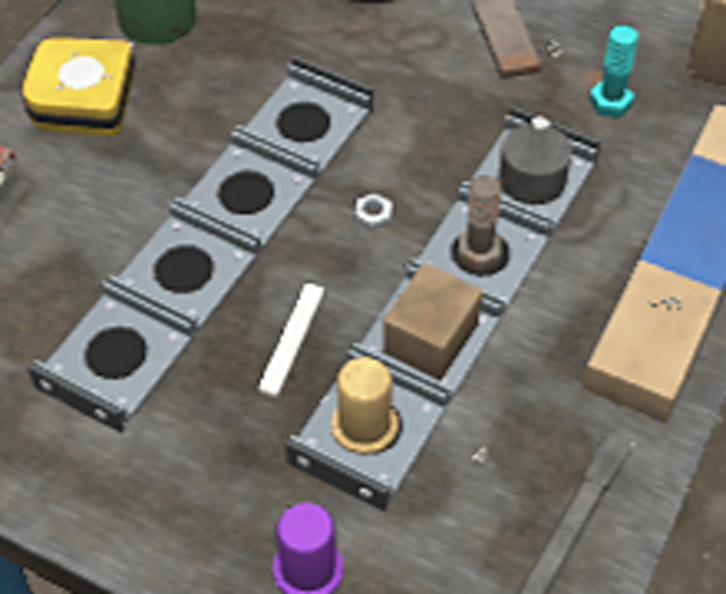

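The crop confirms the choice: the yellow fitting, wooden block, rusty bolt and dark cup stand on the near rack. The turquoise bolt and purple fitting are off it. Spacings come out at about 80 mm, matching the given size. Next are wrist views for a finer fix.

```bash
python3 - <<'E'
from h import *
def rot(xd): # tool x dir yaw, z down
    x=np.array([np.cos(xd),np.sin(xd),0]); z=np.array([0,0,-1.]); return Rn.from_matrix(np.c_[x,np.cross(z,x),z]).as_rotvec()
for xd in (0,np.pi/2,np.pi,-np.pi/2):
  for p in [(320,-200,260),(480,-180,260),(461,-88,80),(443,-328,60),(619,-299,60),(630,-60,60),(619,-299,120)]:
    q=inverse_kinematics(p,rot(xd)); print(round(xd,2),p,None if q is None else np.round(q,2))
E
```

```text
0 (320, -200, 260) [-0.56 -0.02 -0.21  1.37  0.    2.58]
0 (480, -180, 260) [-0.36  0.26  0.1   1.41  0.    2.78]
0 (461, -88, 80) [-0.19  0.31 -0.33  0.94  0.    2.95]
0 (443, -328, 60) [-0.64  0.47 -0.13  0.97  0.    2.5 ]
0 (619, -299, 60) [-0.45  0.72  0.31  1.16  0.    2.69]
0 (630, -60, 60) [-0.09  0.61  0.12  1.08  0.    3.05]
0 (619, -299, 120) [-0.45  0.68  0.4   1.29  0.    2.69]
1.57 (320, -200, 260) [-0.56 -0.02 -0.21  1.37  0.    1.01]
1.57 (480, -180, 260) [-0.36  0.26  0.1   1.41  0.    1.21]
1.57 (461, -88, 80) [-0.19  0.31 -0.33  0.94  0.    1.38]
1.57 (443, -328, 60) [-0.64  0.47 -0.13  0.97  0.    0.93]
1.57 (619, -299, 60) [-0.45  0.72  0.31  1.16  0.    1.12]
1.57 (630, -60, 60) [-0.09  0.61  0.12  1.08  0.    1.48]
1.57 (619, -299, 120) [-0.45  0.68  0.4   1.29  0.    1.12]
3.14 (320, -200, 260) [-0.56 -0.02 -0.21  1.37  0.   -0.56]
3.14 (480, -180, 260) [-0.36  0.26  0.1   1.41  0.   -0.36]
3.14 (461, -88, 80) [-0.19  0.31 -0.33  0.94  0.   -0.19]
3.14 (443, -328, 60) [-0.64  0.47 -0.13  0.97  0.   -0.64]
3.14 (619, -299, 60) [-0.45  0.72  0.31  1.16  0.   -0.45]
3.14 (630, -60, 60) [-0.09  0.61  0.12  1.08  0.   -0.09]
3.14 (619, -299, 120) [-0.45  0.68  0.4   1.29  0.   -0.45]
-1.57 (320, -200, 260) [-0.56 -0.02 -0.21  1.37  0.   -2.13]
-1.57 (480, -180, 260) [-0.36  0.26  0.1   1.41  0.   -1.93]
-1.57 (461, -88, 80) [-0.19  0.31 -0.33  0.94  0.   -1.76]
-1.57 (443, -328, 60) [-0.64  0.47 -0.13  0.97  0.   -2.21]
-1.57 (619, -299, 60) [-0.45  0.72  0.31  1.16  0.   -2.02]
-1.57 (630, -60, 60) [-0.09  0.61  0.12  1.08  0.   -1.67]
-1.57 (619, -299, 120) [-0.45  0.68  0.4   1.29  0.   -2.02]
```

```bash
cat >> h.py <<'E'
def rot(xd):
    x=np.array([np.cos(xd),np.sin(xd),0]); z=np.array([0,0,-1.]); return Rn.from_matrix(np.c_[x,np.cross(z,x),z]).as_rotvec()
def look(name):
    p,r=get_ee_pos(),get_tool_rot(); im=capture("wrist"); cv2.imwrite(f"pics/{name}.png",im[:,:,::-1]); np.save(f"pics/{name}.npy",np.r_[p,r]); return im,cam("wrist",(p,r))
E
python3 - <<'E'
from h import *
move_to((310,-205,260),rot(0)); wait(.3); look("wf")
move_to((490,-185,260),rot(0)); wait(.3); look("we")
print(get_time_s(),get_wrist_force())
E
```

```text
3.9917 [ 0.02282781 -0.63622631  0.03801225]
```

View pics/wf.png

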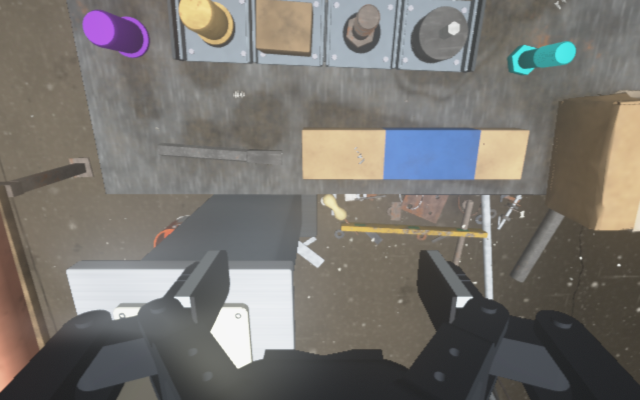

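View pics/we.png

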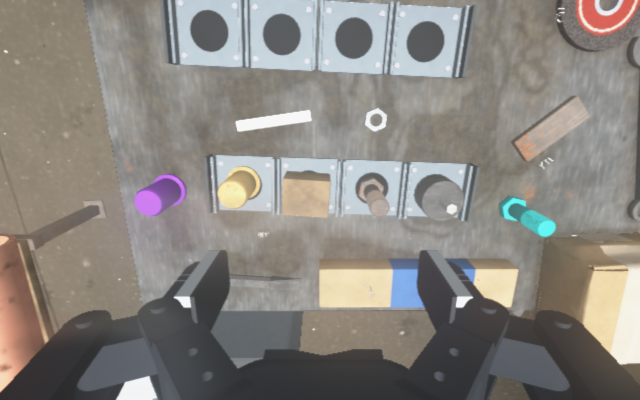

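The second view (we.png) shows both racks, with image-left being +y:

| Row | Pixels, left to right |
|---|---|
| Pads | (209,30), (281,34), (354,38), (425,42) |
| Parts: brass, block, bolt, saw | (240,185), (306,193), (373,195), (438,198) |

The purple fitting (160,194) and turquoise bolt (527,214) are outside the rack.

```bash
python3 - <<'E'
from h import *
im=cv2.imread("pics/we.png")
a=np.load("pics/we.npy"); cw=cam("wrist",(a[:3],a[3:]))
print(a.round(3))
def pads(im,c,guess,name):
    g=im.max(2); out=[]
    for u,v in guess:
        r=14 if name!="wrist" else 26
        # dark blob containing the guess
        n,l,st,ce=cv2.connectedComponentsWithStats((g<60).astype(np.uint8),connectivity=4)
        k=l[int(v),int(u)]; 
        cn,_=cv2.findContours((l==k).astype(np.uint8),cv2.RETR_EXTERNAL,cv2.CHAIN_APPROX_NONE)
        e=cv2.fitEllipse(max(cn,key=len)); P=ray(c,e[0],10)
        out.append(P[:2]); print(name,np.round(e[0],1),np.round(e[1],1),st[k],P.round(1))
    return np.array(out)
W=pads(im,cw,[(209,30),(281,34),(354,38),(425,42)],"wrist")
S=pads(cv2.imread("pics/scene0.png"),cam("scene"),[(245,237),(265,212),(285,188),(302,167)],"scene")
D=pads(cv2.imread("pics/side0.png"),cam("side"),[(267,257),(274,233),(282,212),(288,194)],"side")
for n,p in (("w",W),("s",S),("d",D)):
    d=p[0]-p[3]; print(n,p.mean(0).round(1),"len",np.linalg.norm(d).round(1),"yaw",np.arctan2(-d[0],d[1]).round(4))
cv2.imwrite("pics/we_crop.png",cv2.resize(im[145:225,195:485],None,fx=2.75,fy=2.75,interpolation=cv2.INTER_CUBIC))
E
```

```text
[ 4.89167e+02 -1.85510e+02  2.60734e+02  3.14100e+00 -2.00000e-03
  1.00000e-03]
wrist [320.7 189.4] [430.9 801.5] [     0      0    640    400 240693] [ 450.5 -183.1   10. ]
wrist [320.7 189.4] [430.9 801.5] [     0      0    640    400 240693] [ 450.5 -183.1   10. ]
wrist [320.7 189.4] [430.9 801.5] [     0      0    640    400 240693] [ 450.5 -183.1   10. ]
wrist [320.7 189.4] [430.9 801.5] [     0      0    640    400 240693] [ 450.5 -183.1   10. ]
scene [244.8 236.6] [13.8 17.3] [236 230  18  15 208] [631.5 -59.3  10. ]
scene [265.2 211.3] [12.5 16.2] [257 205  17  14 178] [ 628.1 -139.    10. ]
scene [284.3 188.2] [11.6 15.2] [277 182  16  13 157] [ 623.9 -218.6   10. ]
scene [301.7 166.8] [10.4 14.9] [294 162  16  11 139] [ 620.3 -298.7   10. ]
side [266.5 257.2] [ 9.5 15.5] [259 252  16  11 133] [630.7 -60.4  10. ]
side [274.3 233.5] [ 7.5 14.9] [267 230  15   8 103] [ 627.  -140.4   10. ]
side [281.4 212.5] [ 7.  13.4] [275 209  14   8  88] [ 622.8 -220.7   10. ]
side [287.4 193.6] [ 5.3 12.5] [281 191  14   6  64] [ 619.4 -301.7   10. ]
w [ 450.5 -183.1] len 0.0 yaw -0.0
s [ 625.9 -178.9] len 239.7 yaw -0.0467
d [ 625.  -180.8] len 241.6 yaw -0.047
```

View pics/we_crop.png

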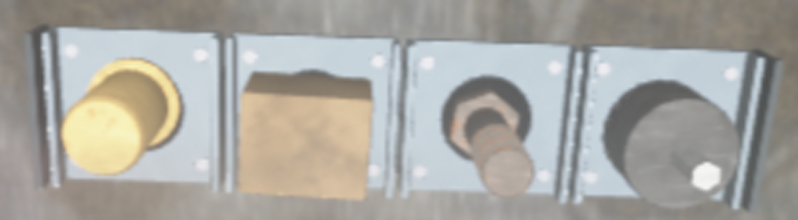

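```bash
python3 - <<'E'
from h import *
im=cv2.imread("pics/we.png")
a=np.load("pics/we.npy"); cw=cam("wrist",(a[:3],a[3:]))
g=im.max(2); W=[]
n,l,st,ce=cv2.connectedComponentsWithStats((g<100).astype(np.uint8),connectivity=4)
for u,v in [(209,30),(281,34),(354,38),(425,42)]:
    k=l[v,u]; cn,_=cv2.findContours((l==k).astype(np.uint8),cv2.RETR_EXTERNAL,cv2.CHAIN_APPROX_NONE)
    e=cv2.fitEllipse(max(cn,key=len)); P=ray(cw,e[0],10);W.append(P[:2]); print(g[v,u],np.round(e[0],1),np.round(e[1],1),P.round(1))
W=np.array(W);d=W[0]-W[3];print(W.mean(0),np.linalg.norm(d),np.arctan2(-d[0],d[1]))
# screws: small bright blobs on full rack holders ; grey-blue mask extents
hsv=cv2.cvtColor(im,cv2.COLOR_BGR2HSV)
for n,(u,v) in dict(holder=(275-0,160),holder2=(250,165),bench=(200,230),brass=(232,196),blocktop=(305,200),blockside=(305,176),bolt=(380,208),head=(366,182),saw=(440,195),pad=(420,180)).items(): print(n,hsv[v,u])
# off = 195,145, scale 2.75
f=lambda x,y:((x+.5)/2.75-.5+195,(y+.5)/2.75-.5+145)
for n,xy,z in [("brass top",(103,141),66),("brass flange r/l",(131,108),19),("bolt top",(510,173),84),("saw top",(682,152),45),("shank",(706,177),71),("block tl",(242,96),50),("block tr",(371,98),50),("block bl",(239,190),50),("block br",(368,199),50),
 ("rack tl",(40,29),4),("hold1 tl",(63,28),10),("hold4 tr",(745,52),10),("h1 bl",(60,183),10),("screw1 tl",(70,51),10),("screw4 tr",(731,73),10),("screw4 br",(731,190),10),("screw1 br",(202,164),10),("screw1 tr",(200,57),10),("screw4tl",(602,69),10),("screw4bl",(590,178),10)]:
    print(n,np.round(f(*xy),1),ray(cw,f(*xy),z).round(1))
E
```

```text
93 [208.7  30.5] [33.9 39.6] [633.4 -60.2  10. ]
95 [281.3  34.1] [33.7 38.4] [ 629.7 -140.2   10. ]
94 [353.5  37.6] [33.8 38.2] [ 626.  -220.2   10. ]
91 [425.1  41.3] [33.7 38.8] [ 622.2 -300.1   10. ]
[ 627.80574521 -180.15179776] 240.1706437517917 -0.0467241809541314
holder [105   4 120]
holder2 [102  21 218]
bench [  9  11 157]
brass [ 25  69 245]
blocktop [ 16  60 194]
blockside [ 16  51 131]
bolt [ 14  24 183]
head [ 14  27 189]
saw [ 15   3 151]
pad [104  21 158]
brass top [232.1 196. ] [459.4 -86.6  66. ]
brass flange r/l [242.3 184. ] [460.3 -86.6  19. ]
bolt top [380.1 207.6] [ 452.1 -246.    84. ]
saw top [442.7 200. ] [ 447.7 -325.9   45. ]
shank [451.4 209. ] [ 445.7 -326.4   71. ]
block tl [282.7 179.6] [ 473.7 -140.6   50. ]
block tr [329.6 180.3] [ 472.8 -193.6   50. ]
block bl [281.6 213.8] [ 432.6 -137.7   50. ]
block br [328.5 217. ] [ 428.4 -192.5   50. ]
rack tl [209.2 155.2] [493.4 -44.1   4. ]
hold1 tl [217.6 154.9] [494.9 -56.6  10. ]
hold4 tr [465.6 163.6] [ 483.6 -362.8   10. ]
h1 bl [216.5 211.2] [421.3 -48.1  10. ]
screw1 tl [220.1 163.2] [484.4 -58.7  10. ]
screw4 tr [460.5 171.2] [ 473.9 -357.7   10. ]
screw4 br [460.5 213.8] [ 417.3 -364.7   10. ]
screw1 br [268.1 204.3] [ 430.6 -115.5   10. ]
screw1 tr [267.4 165.4] [ 481.6 -117.1   10. ]
screw4tl [413.6 169.8] [ 475.8 -299.    10. ]
screw4bl [409.2 209.4] [ 423.4 -297.6   10. ]
```

Checks on the measurements:

- **Empty rack:** the three cameras put its centre within 3 mm of each other. Pad spacing is 80 mm and yaw is -0.047.
- **Parts:** they sit 79–80 mm apart at y = -86.6, -166, -246, -326. The rack yaw is about -0.055. The block measures about 54 x 43 mm, against 55 x 45 given.

The brass fitting goes first.

```bash
cat >> h.py <<'E'
YF,YE=-0.055,-0.047
EC=np.array([626.4,-180.2])
def epl(y): return EC+y*np.array([-np.sin(YE),np.cos(YE)])
PARTS=dict(brass=((460,-87),21,-120),block=((452.3,-166.2),14,-40),bolt=((452.8,-246),36,40),saw=((446.8,-326.2),13,120))
def fine(p,r,v=60):
    "line to p, then one correction for the steady error"
    servo_line(p,r,v=v); wait(.15); e=np.array(p)-get_ee_pos()
    if np.linalg.norm(e)>.4: servo_line(np.array(p)+e,r,v=20); wait(.1)
    return np.array(p)-get_ee_pos()
def pick(n,force=60):
    (x,y),z,_=PARTS[n]; r=rot(np.pi/2+YF)
    grip(1.0); move_to((x,y,150),r); servo_line((x,y,z+25),r,v=150)
    e=fine((x,y,z),r); grip(0.0,force); wait(.1)
    print(n,"err",e.round(1),"w",get_gripper_width(),"F",np.round(get_wrist_force(),1),get_time_s())
def place(n,dz=1.0):
    _,z,yt=PARTS[n]; x,y=epl(yt); r=rot(np.pi/2+YE)
    p=get_ee_pos(); servo_line((p[0],p[1],z+105),v=150)
    print("held",get_gripper_width(),np.round(get_wrist_force(),1))
    move_to((x,y,z+105),r); servo_line((x,y,z+20),r,v=120); e=fine((x,y,z+dz),r,v=40)
    print("at place err",e.round(1),"F",np.round(get_wrist_force(),1),"w",get_gripper_width())
def release(n):
    _,z,yt=PARTS[n]; x,y=epl(yt); r=rot(np.pi/2+YE)
    grip(1.0); wait(.1); servo_line((x,y,160),r,v=150); print("t",get_time_s())
E
python3 - <<'E'
from h import *
pick("brass"); look("g1"); place("brass")
for n in("scene","side"): cv2.imwrite(f"pics/{n}1.png",capture(n)[:,:,::-1])
look("p1"); print(get_time_s())
E
```

```text
brass err [-0.3  0.1 -0.2] w 0.37418966322807157 F [-2.1 -0.3  5.9] 7.625
held 0.370052768476703 [-0.4  0.1 -3.3]
at place err [0.1 0.  0.3] F [-0.1  0.  -2.2] w 0.3667172398418237
11.35
```

```bash
python3 - <<'E'
import cv2,numpy as np
a=cv2.imread("pics/scene1.png")[120:320,210:430];b=cv2.imread("pics/p1.png")
cv2.imwrite("pics/c1.png",np.hstack([cv2.resize(a,(418,380)),cv2.resize(b[150:400,190:440],(380,380))]))
E
```

```text
(no output)
```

View pics/c1.png

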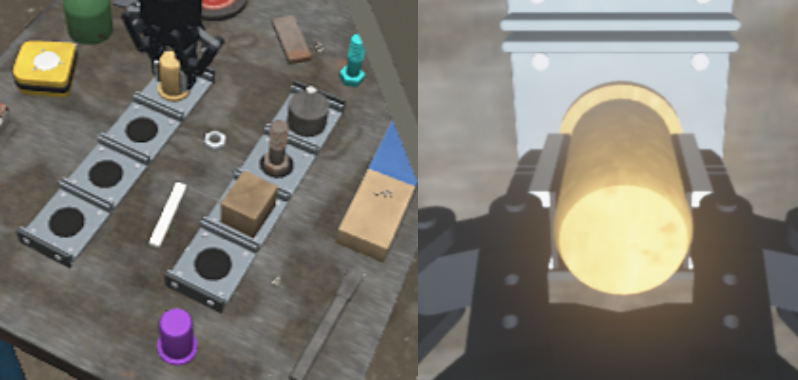

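The fitting hangs upright over the right-end place, at about (172,75) in the left panel, held square between the pads. I'll release it and check.

```bash
python3 - <<'E'
from h import *
release("brass")
pick("block"); place("block"); 
for n in("scene","side"): cv2.imwrite(f"pics/{n}2.png",capture(n)[:,:,::-1])
look("p2"); print(get_time_s())
a=cv2.imread("pics/scene2.png")[120:320,210:430];b=cv2.imread("pics/p2.png")
cv2.imwrite("pics/c2.png",np.hstack([cv2.resize(a,(418,380)),cv2.resize(b[0:400,120:520],(380,380))]))
E
```

```text
t 13.0917
block err [ 0.3 -0.1  0.1] w 0.5220351326211374 F [ 0.1 -0.5  2.1] 16.6917
held 0.51794474074619 [-0.4  0.3 -1.8]
at place err [ 0.  -0.   0.1] F [ 0.1  0.3 -1.6] w 0.5178172091861758
20.075
```

View pics/c2.png

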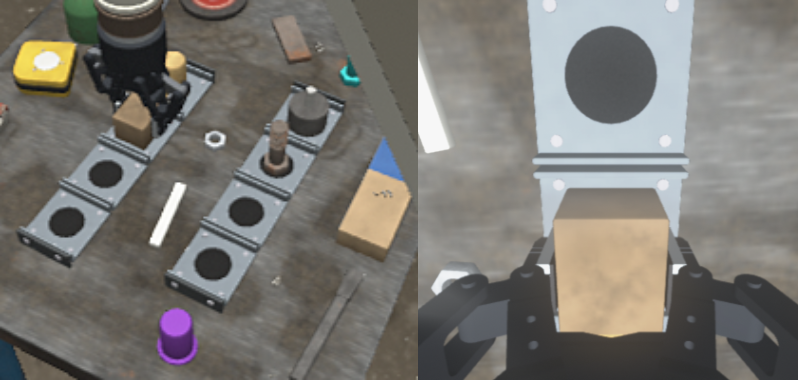

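The block sits level in its place, at about (133,120) in the left panel, and the brass fitting stands behind it at (176,65). I'll release it and go on to the bolt.

```bash
python3 - <<'E'
from h import *
release("block")
pick("bolt"); place("bolt"); 
for n in("scene","side"): cv2.imwrite(f"pics/{n}3.png",capture(n)[:,:,::-1])
look("p3"); print(get_time_s())
a=cv2.imread("pics/scene3.png")[120:320,210:430];b=cv2.imread("pics/p3.png")
cv2.imwrite("pics/c3.png",np.hstack([cv2.resize(a,(418,380)),cv2.resize(b[0:400,120:520],(380,380))]))
E
```

```text
t 21.775
bolt err [ 0.2 -0.1  0.2] w 0.20995249374463654 F [-0.6 -0.5 -1.2] 25.2583
held 0.20526611909949877 [ 0.1 -0.  -0.5]
at place err [-0.1  0.  -0.1] F [-0.6 -0.7 -1.2] w 0.21195906024594488
28.725
```

View pics/c3.png

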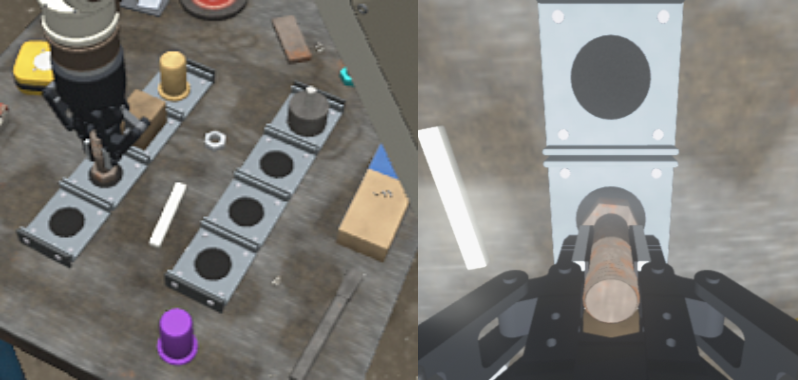

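The bolt stands on its head on the third pad, at about (103,165) in the left panel, gripped by the shank. I'll release it and take the hole saw.

```bash
python3 - <<'E'
from h import *
release("bolt")
pick("saw"); place("saw"); 
for n in("scene","side"): cv2.imwrite(f"pics/{n}4.png",capture(n)[:,:,::-1])
look("p4"); print(get_time_s())
a=cv2.imread("pics/scene4.png")[120:320,210:430];b=cv2.imread("pics/p4.png")
cv2.imwrite("pics/c4.png",np.hstack([cv2.resize(a,(418,380)),cv2.resize(b[0:400,120:520],(380,380))]))
E
```

```text
t 30.4583
saw err [ 0.2 -0.2  0.1] w 0.5612929111708393 F [-0.7  0.4  3.5] 34.1917
held 0.5602506332505091 [-0.8 -0.6 -2. ]
at place err [-0.   0.   0.1] F [ 0.9 -0.3 -1.7] w 0.5637706302811206
38.0583
```

View pics/c4.png

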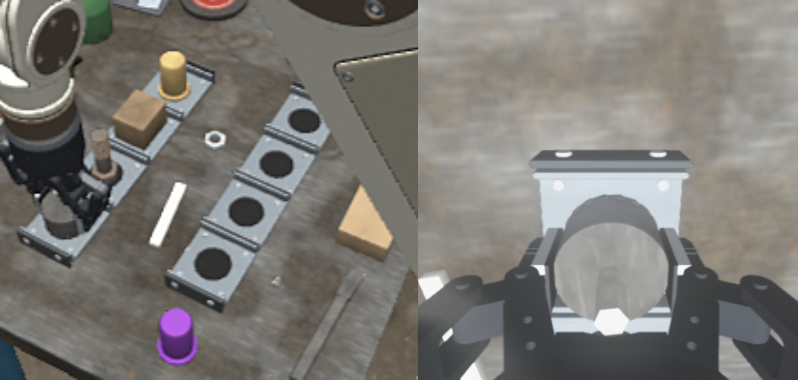

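The hole saw stands in the left-end place, at about (65,215) in the left panel, with the other three upright. I'll release it, back away, and check all four from the same wrist viewpoint.

```bash
python3 - <<'E'
from h import *
release("saw")
move_to((450,-185,260),rot(0)); wait(.3); im,c=look("fin")
for n in("scene","side"): cv2.imwrite(f"pics/{n}5.png",capture(n)[:,:,::-1])
print(get_time_s())
b=cv2.imread("pics/fin.png");
cv2.imwrite("pics/c5.png",cv2.resize(b[0:110,140:500],None,fx=2.2,fy=2.2,interpolation=cv2.INTER_CUBIC))
d=cv2.imread("pics/scene5.png");e=cv2.imread("pics/side5.png")
cv2.imwrite("pics/c5b.png",np.hstack([cv2.resize(d[130:310,210:390],(400,400)),cv2.resize(e[170:290,230:350],(400,400))]))
E
```

```text
t 39.7417
41.3167
```

View pics/c5.png

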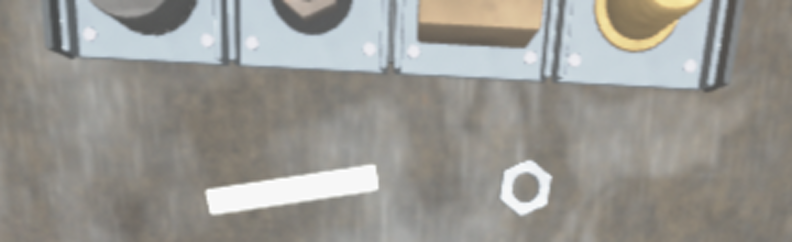

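View pics/c5b.png

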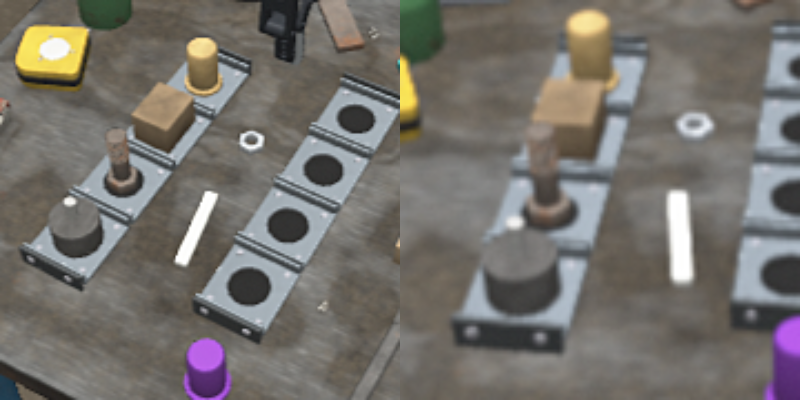

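All four stand upright in the reversed order, but the wrist view cut them off and the bolt looks slightly off its pad. I'll take a better wrist view to measure it.

```bash
python3 - <<'E'
from h import *
move_to((525,-185,290),rot(0)); wait(.3); im,c=look("fin2"); print(get_time_s(),get_ee_pos())
for n,y in (("brass",-120),("block",-40),("bolt",40),("saw",120)):
    x,yy=epl(y); print(n,proj(c,(x,yy,10)).round(1),[proj(c,(x,yy,z)).round(1) for z in dict(brass=(19,66),block=(50,),bolt=(22,84),saw=(45,71))[n]])
b=cv2.imread("pics/fin2.png");
cv2.imwrite("pics/c6.png",cv2.resize(b[0:120,160:480],None,fx=2.5,fy=2.5,interpolation=cv2.INTER_CUBIC))
E
```

```text
42.0833 [ 524.21580196 -185.06351699  290.08021812]
brass [415.8  77. ] [array([417.9,  76.6]), array([430.3,  74.3])]
block [351.1  73.8] [array([354.1,  71.6])]
bolt [286.   70.6] [array([284.9,  69.9]), array([277.9,  65.3])]
saw [220.5  67.3] [array([211. ,  64.8]), array([202.8,  62.6])]
```

View pics/c6.png

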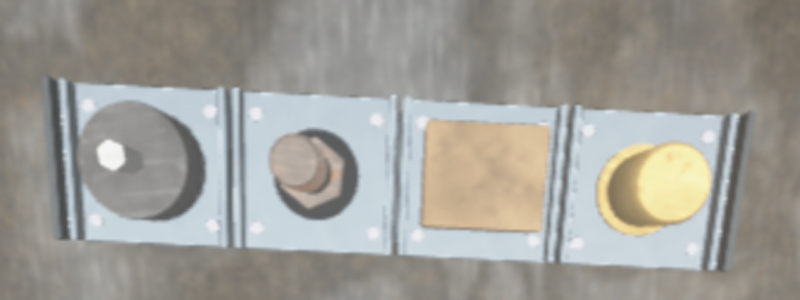

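The measured tops lie within about 2–3 mm of the predicted positions:

| Part | Measured pixel | Predicted pixel |
|---|---|---|
| Brass top | (430.1,73.3) | (430.3,74.3) |
| Block top | (353.7,69.9) | (354.1,71.6) |
| Bolt top | (277.9,62.7) | (277.9,65.3) |
| Saw shank top | (204.1,61.3) | (202.8,62.6) |

The common shift of 1–2 px in +x is about the 1.4 mm by which this camera also reads the pads. So the bolt's apparent offset is mostly parallax, and I'm handing the job in.

```bash
python3 - <<'E'
from plant import *
print(get_time_s(),get_wrist_force()); sign_off()
E
```

```text
42.0833 [ 0.54549077 -0.53054905  0.61204914]
the job is handed in; nothing more can be done
```

All four parts now stand upright in the empty rack in reverse order. From the robot's left they are hole saw, bolt, block, brass fitting. The job was handed in at 42 s of the 96 s allowed, with the gripper well clear.

- **Last wrist view:** it put each part within about 1–3 mm of the middle of its place. The look-alikes were not touched.
- **Disagreement between cameras:** they differed by 2–3 mm along x on where the empty rack stands, so I aimed between them.
- **Bolt:** it looked slightly off its pad in the side view. Measured in the wrist view, its head is within about 2 mm of the middle and its shank top within about 3 mm. I judged that acceptable and did not move it again.

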